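Turn the counter scale's battery round and snap its hatch shut

TASK

The battery pack of the counter scale was pushed in the wrong way round, so it jams half-way and its narrow contact nose sticks out of the bay. Slide it out, turn it end for end, slide it back in nose first until it is fully home, then press the hinged battery hatch down until it snaps shut flush, and let go. Press firmly but do not lean hard on the scale or its hatch, and leave the other things on the counter as they are.

Things in the scene. Friction and masses are not known exactly. Their poses are not given: they have to be found in the camera images.
- scale: Counter scale fixed on the worktop, level, 300 x 290 mm (x by y). Origin: centre of its underside, on the worktop. Its -x side is a console strip 100 mm deep, top 62 mm high; behind it (+x) a weighing plate, top 68 mm high. Display and keys: console's +y half. Battery bay: in the console's -y half, a level channel along the scale's y at x = -100 mm, its mouth in the end face at y = -145 mm.
- bay_mouth (a point): On the bay's centre line in the plane of its mouth, 36 mm above the worktop. Axes as the scale's: +y points straight into the bay. The channel is 47 mm wide and 35 mm high; its floor is 20 mm above the worktop. Open at the top for the first 70 mm, then under a hood. The worktop beyond the mouth is free for 200 mm.
- bay_end (a point): On the bay's centre line at its inner end, 128.5 mm in from the mouth, 36 mm above the worktop. The pack's nose face comes here when it is fully home; its tail then stands 1.5 mm proud of the console's end face. The inner 41.5 mm of the bay is only 33 mm wide, so only the pack's nose goes in there. The hatch cannot shut over a pack that stands out further.
- pack: Loose black battery pack, 130 mm long, 32 mm high, 150 to 300 g. Its +x end is a nose 44 mm long, 30 mm wide, with brass contacts; the rest is 44 mm wide (40 mm for the 4 mm next to the nose). Origin: centre of its underside, half-way along; z up. It starts in the bay nose outwards, the nose (some 43 to 48 mm) standing free beyond the mouth, 20 mm above the worktop.
- pack_nose (a point): Centre of the pack's nose end face, 16 mm above its underside.
- pack_tail (a point): Centre of the pack's wide tail end face, 16 mm above its underside.
- hatch (a joint): Hatch angle, rad: 0 flush; starts at 1.7 to 2.05, standing up, leaning back from the mouth; 2.1 fully open; the stiff hinge holds it. Below 0.13 two sprung catches resist (some 13 N near the free end), then a rubber gasket: the catches snap over only when it is pressed a shade below flush (15 to 20 N); it then stays at -0.02 to 0, else it springs up to 0.03 or more. Over 50 N is too much.
- hatch_hinge (a point): Middle of the hatch's hinge line, 62 mm above the worktop, 70 mm in from the mouth plane; the hinge line runs along the scale's x. The hatch is a plate 66 mm wide, 78 mm long and 7 mm thick, with a flap 36 mm deep at its free end that covers the mouth when shut.
- hatch_edge (a point): On the hatch's outer face, on its middle line, 64 mm from the hinge, 14 mm from the free edge, on grip ribs: the place to press. With the hatch shut it faces up, 62 mm above the worktop; with it open it looks away from the mouth.
- oyster: Closed oyster shell, about 80 x 65 x 25 mm, a bystander. Origin: centre of its underside.
- oyster_knife: Oyster knife lying flat, 170 mm long, wooden handle 26 mm wide, a bystander. Origin: under the front of its handle.
- ramekin: Small white china sauce bowl, 76 mm across, 42 mm high, a bystander. Origin: centre of its underside.
Mind the look-alikes: they are no part of the job. Leave any purple or white look-alike of the pack alone.

How it is judged:
By the outcome, as a careful person would: the job done as asked, in the order asked, and still so for the second after the job is handed in, with the robot touching nothing.
It also fails if it takes over 67 s, if anything falls off the work surface, if the arm or the gripper's body presses on something with over 40 N, if the wrist force passes 120 N, or if a joint passes its speed limit or range.

ROBOT

A 6-joint arm with a two-finger parallel gripper is mounted at the origin on the work surface. World frame = base frame: x ahead of the robot, y to its left, z up, the work surface at z = 0. Lengths are in mm, angles in rad, forces in N, time in s.
With the tool pointing down it reaches from about 300 to 775 mm from the base axis. Payload 14.6 kg.
Tool frame: the origin (TCP) lies on the centre line of the jaws, within the pads' length; the fingertips stand 8 mm ahead of it and the grasp point (between the pads) lies 11 mm behind it; z points along the fingers, y is the direction in which the jaws open and shut (so a half turn about z gives the same grasp; the last joint's range is limited). The gripper opens to 94 mm and grips with 3 to 60 N. Pads are 16 mm wide; open, the fingers measure 119 mm over their backs; the gripper's body (75 mm by 177 mm) begins 78 mm behind the grasp point.
Start: joints at [1.147, 0.3, 1.521, -0, 1.321, -0.067], TCP at [192.1, 515.351, 213.446] pointing down, gripper open.
Joint ranges: [-3.03, 3.03], [-0.79, 2.21], [0.23, 2.52], [-1.04, 4.18], [0, 3.07], [-2.55, 2.55]. Speed limits (rad/s): [2.22, 2.22, 2.57, 3.14, 3.14, 3.14].

INTERFACE

Orientations are given as [roll, pitch, yaw] about the fixed x, y, z axes, in that order (R = Rz(yaw) Ry(pitch) Rx(roll)).
In Python, from cell import read_state, cams, manip gives the robot as it stands.
- The arm moves only by the shell command python3 -m handwheel 'ROWS' [OPENING] [FORCE]. ROWS is JSON, a list of rows, each a list of 4 numbers: the shift along the tool's x, y, z in m, then the turn about the tool's z in degrees. In form: [[dx, dy, dz, turn], ...]. A call has 1 to 5 rows; each row is the pose to reach, as a shift and turn from the pose measured when the call began, along the tool's axes at that moment; what a row does not reach only later rows make up. A row lasts 1/8 s, in which the tool goes at most 62.5 mm and 10.7 degrees, less where a joint would pass 70% of its speed; a pose out of reach is approached as far as the arm can. A call with a gripper value outside its range is refused whole. OPENING is the closure, from 0 (fully open) to 1 (shut), set as the call begins (- or left out, the last holds). The fingers move at their own pace and stop on an object; FORCE is the grip in N (left out, the last holds). Time passes only in rows, so rows that repeat a pose let the fingers close. It gives the time, the measured TCP pose, the force and the opening at its end, in the units of the state.
- read_state(): the state, without advancing time (a new reading comes with each control period).
- cams.camera(name): name is "side" or "top" or "wrist"; returns the picture (384x512x3 uint8, red, green, blue); there is no depth.
- cams.get_calibration(name): a dict with "vertical_fov" (degrees; the focal length in pixels is half the picture's height over the tangent of half this angle, whatever the lens; pixels are square), "cx", "cy" (the principal point, pixels), "R" (3x3) and "t" (3): a world point X has camera coordinates R X + t. Camera axes: x right, y down, z forward; pixel columns grow to the right and rows downward; lengths in mm; the calibration is good to about 2 mm. The wrist camera is an equidistant fisheye: a pixel r from the principal point sees the ray r / f radians off the axis. A picture is of the moment at which its call begins: read the wrist's pose just before it. get_calibration takes no time and is no camera call; for the wrist camera it gives the pose at the moment of the call.
- manip.sign_off(): hands the job in, once; it reports no verdict.
The state is a dict: "clock": time; "joints": joint angles; "qd": joint speeds; "effort": joint torques, N m; "eef_pos": TCP position; "eef_rot": TCP orientation; "wrist_force": force on the tool from outside, world axes, zero at the start; "moment": the same for the moment, N m; "finger_gap": finger opening in mm.
Only numpy, scipy, OpenCV 4.12 (cv2) and the standard library are available. Lean on these libraries where they do the work, as an engineer would, in place of code of your own. Each camera call takes 0.05 s, during which the arm holds its last target. There are 200 camera calls.

## Working session

There is one attempt and no reset: what is moved stays moved. The work goes in short steps, Python scripts to look and compute and a shell command to move; the robot and the scene stay as the last step left them, time stands still between calls to the robot, and variables do not carry over. Pictures are saved under pics/ and viewed, about 8 in all and at most 12, crops included, and the job is handed in when it is done.

```bash
mkdir -p pics; ls
cat > h.py <<'E'
import numpy as np, cv2
from cell import read_state, cams, manip
from scipy.spatial.transform import Rotation as Ro
def cal(n):
    c=cams.get_calibration(n); f=192/np.tan(np.radians(c["vertical_fov"])/2)
    return f,c["cx"],c["cy"],np.array(c["R"]),np.array(c["t"])
def ray(c,u,v,fish=False):
    f,cx,cy,R,t=c; a=np.array([u-cx,v-cy])
    if fish:
        r=np.hypot(*a); th=r/f; d=np.r_[a/max(r,1e-9)*np.sin(th),np.cos(th)]
    else: d=np.r_[a/f,1]
    return -R.T@t, R.T@(d/np.linalg.norm(d))
def onz(c,u,v,z,fish=False):
    o,d=ray(c,u,v,fish); return o+d*(z-o[2])/d[2]
def proj(c,X,fish=False):
    f,cx,cy,R,t=c; p=R@np.array(X,float)+t
    if fish:
        r=np.hypot(p[0],p[1]); th=np.arctan2(r,p[2]); return np.array([cx,cy])+f*th*p[:2]/max(r,1e-9)
    return np.array([cx,cy])+f*p[:2]/p[2]
def snap(n,fn):
    c=cal(n); im=cams.camera(n); cv2.imwrite('pics/'+fn,im[:,:,::-1]); return c,im
E
python3 - <<'E'
from h import *
import pickle
d={}
for n in ["top","side"]:
    c,im=snap(n,n+'0.png'); d[n]=(c,im); print(n,c[0],(-c[3].T@c[4]).round(),c[3].round(2).tolist())
pickle.dump(d,open('d0.pkl','wb'))
a=np.hstack([cv2.imread('pics/top0.png')]); cv2.imwrite('pics/top0b.png',cv2.resize(a,(800,600)))
s=read_state(); print(s)
E
```

```text
pics
top 422.2996150724205 [ 443.  -79. 1144.] [[-0.03, -1.0, 0.01], [-1.0, 0.02, -0.08], [0.08, -0.02, -1.0]]
side 408.445177747654 [ -55. -660.  543.] [[0.71, -0.7, 0.01], [-0.36, -0.38, -0.85], [0.6, 0.6, -0.53]]
{'clock': 0.1, 'joints': array([ 1.14741637e+00,  3.00414933e-01,  1.52150227e+00,  1.41305828e-05,
        1.32071039e+00, -6.66261542e-02]), 'qd': array([ 0.00059088, -0.00203544, -0.00151492, -0.00056642,  0.00088779,
       -0.00088277]), 'effort': array([ 7.30232823e-04, -5.32642114e+01, -3.53283763e+01,  7.09270779e-02,
        2.34931230e-02, -8.87187275e-05]), 'eef_pos': array([191.99970665, 515.16055843, 212.95047742]), 'eef_rot': array([-3.14056093e+00, -8.25595992e-05,  2.78483531e+00]), 'wrist_force': array([-0.31384477,  0.33089949, -0.06297723]), 'moment': array([0.00172332, 0.00288223, 0.03215368]), 'finger_gap': 94.12331511498475}
```

View pics/top0b.png

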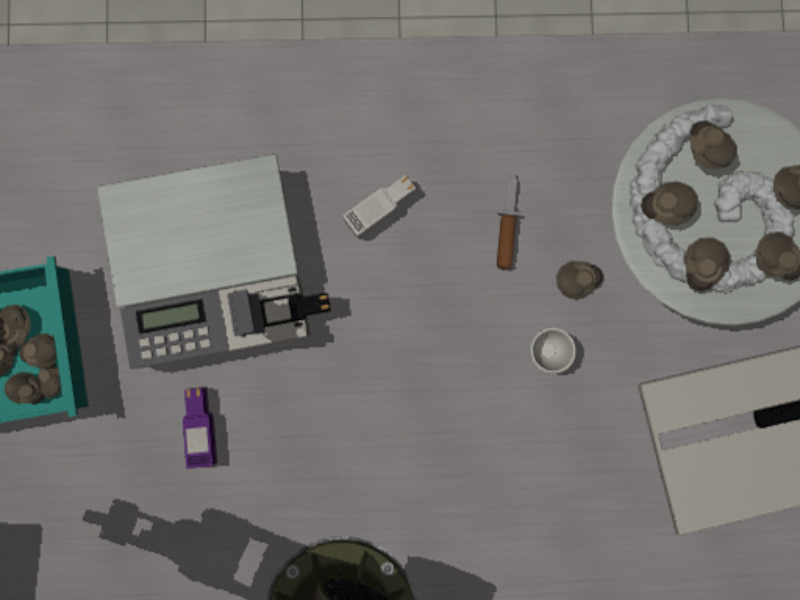

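View pics/side0.png

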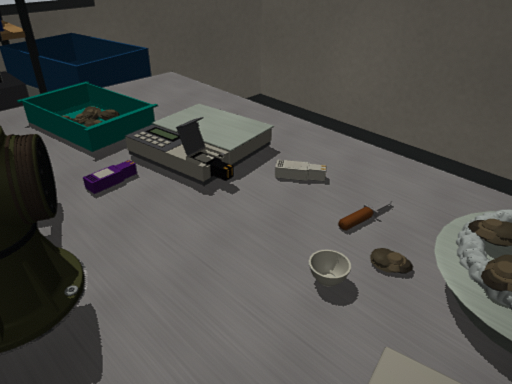

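The top view shows the scale upper left: plate corners around (98,186), (277,155), (298,275), (117,305), the black pack's nose pointing right at (330,303), and the hatch upright at (240,312). The purple and white look-alikes are at (198,427) and (380,205). I'll get a rough pose from the plate corners.

Run:
```python
from h import *
import pickle
d=pickle.load(open('d0.pkl','rb')); c,im=d['top']; k=512/800
P=[onz(c,u*k,v*k,68)[:2] for u,v in [(98,186),(277,155),(298,275),(117,305)]]
P=np.array(P); print(P.round(1).tolist(), [np.linalg.norm(P[i]-P[i-1]).round(1) for i in range(4)])
ys=(P[0]-P[1])+(P[3]-P[2]); yaw=np.arctan2(-ys[0],ys[1]); print('yaw',yaw)
# plate spans scale x -50..150
R=np.array([[np.cos(yaw),-np.sin(yaw)],[np.sin(yaw),np.cos(yaw)]])
o=P.mean(0)-R@[50,0]; print('origin',o.round(1),'mouth',(o+R@[-100,-145]).round(1))
print('nose tip',onz(c,330*k,303*k,52)[:2].round(1),'console corners',[onz(c,u*k,v*k,62)[:2].round(1) for u,v in [(132,367),(308,347)]], [(o+R@[-150,y]).round(1) for y in (145,-145)])
cw=cal('wrist'); s=read_state(); Rt=Ro.from_euler('xyz',s['eef_rot']).as_matrix()
print('cam in tool',(Rt.T@(-cw[3].T@cw[4]-s['eef_pos'])).round(1),(cw[3]@Rt).round(2).tolist(),cw[0]); print(Rt.round(2).tolist())
```

```text
[[721.4, 383.2], [767.1, 88.5], [566.1, 56.7], [524.1, 350.9]] [np.float64(199.9), np.float64(298.3), np.float64(203.5), np.float64(297.3)]
yaw 0.1478754088957566
origin [595.2 212.5] mouth [517.7  54.3]
nose tip [520.    6.4] console corners [array([423.1, 328.5]), array([448.2,  42.9])] [array([425.5, 333.8]), array([468.2,  46.9])]
cam in tool [  67.1   -0.  -170.5] [[-0.0, 1.0, 0.0], [-0.97, -0.0, -0.23], [-0.23, -0.0, 0.97]] 297.3186396354542
[[-0.94, 0.35, -0.0], [0.35, 0.94, -0.0], [0.0, -0.0, -1.0]]
```

```bash
python3 -m handwheel '[[-0.05,-0.037,0,10],[-0.1,-0.073,0,20],[-0.15,-0.11,0,30],[-0.2,-0.146,0,40],[-0.24,-0.175,0,50]]' 0 20
cat > go.py <<'E'
from h import *; import sys
x,y,z,yaw=map(float,sys.argv[1:5])   # world target -> handwheel shift
s=read_state(); Rt=Ro.from_euler('xyz',s['eef_rot']).as_matrix()
cur=np.arctan2(Rt[1,0],Rt[0,0]); d=Rt.T@(np.array([x,y,z])-s['eef_pos'])
t=-np.degrees((yaw-cur+np.pi)%(2*np.pi)-np.pi)
print('shift m',(d/1000).round(4),'turn',t.round(2),'t',s['clock'],'pos',s['eef_pos'].round(1),'F',s['wrist_force'].round(1),'tilt',Rt[:,2].round(3))
E
python3 go.py 512 30 195 1.719
```

```text
clock: 0.72
eef_pos: [356.6, 265.3, 213.1]
eef_rot: [-3.141, 0.001, 1.906]
wrist_force: [1.2, 1.1, -0.6]
finger_gap: 93.8
shift m [-0.2733  0.0695  0.0183] turn 10.7 t 0.725 pos [356.6 265.3 213.1] F [ 1.2  1.1 -0.6] tilt [-0.    -0.001 -1.   ]
```

```bash
python3 -m handwheel '[[-0.06,0.015,0.005,3],[-0.12,0.03,0.01,6],[-0.18,0.045,0.015,9],[-0.23,0.06,0.018,10.7],[-0.273,0.069,0.018,10.7]]' 
python3 -m handwheel '[[0,0,0,0],[0,0,0,0]]' 
python3 go.py 512 30 195 1.719
python3 - <<'E'
from h import *; import pickle
c,im=snap('wrist','w1.png'); pickle.dump((c,im),open('w1.pkl','wb')); cv2.imwrite('pics/w1b.png',cv2.resize(cv2.imread('pics/w1.png'),(800,600)))
E
```

```text
clock: 1.35
eef_pos: [512.1, 28.3, 194.7]
eef_rot: [-3.14, 0.001, 1.718]
wrist_force: [-0.1, 0.1, 0.5]
finger_gap: 94.4
clock: 1.6
eef_pos: [511.7, 28.6, 194.4]
eef_rot: [-3.139, 0.0, 1.717]
wrist_force: [-0.6, -0.3, -0.7]
finger_gap: 93.8
shift m [ 0.0013  0.0005 -0.0006] turn -0.09 t 1.6 pos [511.7  28.6 194.4] F [-0.6 -0.3 -0.7] tilt [-0.002 -0.001 -1.   ]
```

View pics/w1b.png

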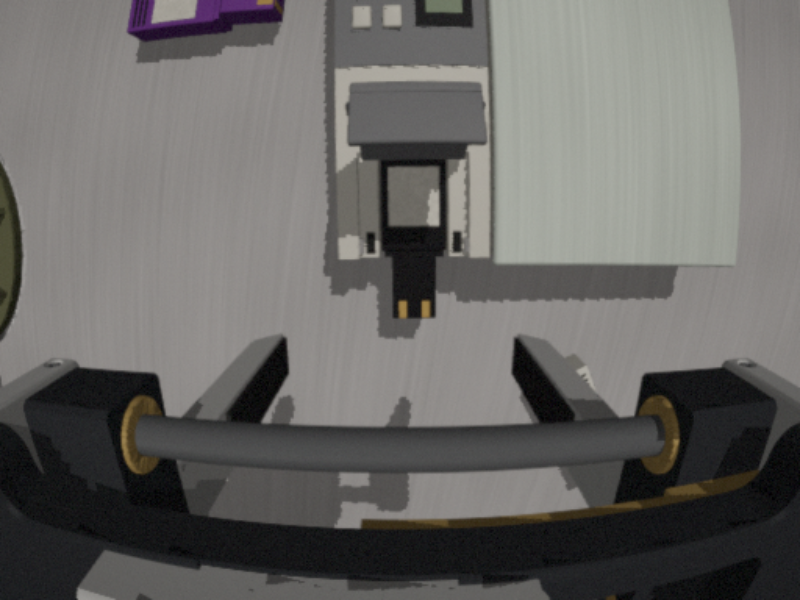

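The wrist view shows the nose tip edge at row 318 (columns 393–436), the wide part and the mouth near row 255, and the console end edge at row 260 (columns 337–490). The hatch stands up at rows 83–143, and everything is aligned with the image.

Run:
```python
from h import *; import pickle
c,im=pickle.load(open('w1.pkl','rb')); k=512/800
P=lambda u,v,z: onz(c,u*k,v*k,z,True)[:2]
for n,u,v,z in [('noseL',393,317,52),('noseR',436,317,52),('neckL',392,256,52),('neckR',435,256,52),('packL far',383,160,52),('packR far',446,160,52),('consL',337,260,62),('consR',490,260,62),('plateNear',497,264,68),('plateFar',736,265,68),('platetop',492,5,68),('hatchL',350,143,135),('hatchR',487,143,135),('hatchbackL',352,83,135)]:
    print(n,P(u,v,z).round(1))
```

```text
noseL [509.1   7.5]
noseR [538.9  11.9]
neckL [502.3  49.9]
neckR [531.2  54.2]
packL far [487.  113.4]
packR far [528.5 119.7]
consL [466.5  43.5]
consR [567.1  58.6]
plateNear [571.   57.4]
plateFar [768.5  90.5]
platetop [542.4 230. ]
hatchL [473.6 114.7]
hatchR [540.3 125.1]
hatchbackL [470.1 145.2]
```

```bash
python3 go.py 520.4 29.3 26 1.726
```

```text
shift m [-0.0009  0.009   0.1685] turn -0.45 t 1.65 pos [511.6  29.  194.6] F [-0.8  1.1 -0.3] tilt [-0.002 -0.001 -1.   ]
```

```bash
python3 -m handwheel '[[-0.001,0.009,0.04,-0.5],[-0.001,0.009,0.09,-0.5],[-0.001,0.009,0.13,-0.5],[-0.001,0.009,0.16,-0.5],[-0.001,0.009,0.1685,-0.5]]' 
python3 -m handwheel '[[0,0,0,0],[0,0,0,0],[0,0,0,0],[0,0,0,0],[0,0,0,0]]' 1 40
python3 go.py 520.4 29.3 26 1.726
```

```text
clock: 2.28
eef_pos: [519.3, 30.2, 24.9]
eef_rot: [-3.137, 0.0, 1.728]
wrist_force: [0.4, -0.8, 0.7]
finger_gap: 94.1
clock: 2.9
eef_pos: [519.4, 30.2, 25.0]
eef_rot: [-3.138, 0.0, 1.728]
wrist_force: [0.6, 0.1, -0.4]
finger_gap: 47.3
shift m [-0.001   0.0009 -0.001 ] turn 0.13 t 2.9 pos [519.4  30.2  25. ] F [ 0.6  0.1 -0.4] tilt [-0.004 -0.001 -1.   ]
```

Fingers are still closing (47 mm gap), so I'll continue and then pull gently.

```bash
python3 -m handwheel '[[0,0,0,0],[0,0,0,0],[0,0,0,0]]' 1 40
python3 -m handwheel '[[-0.008,0,0,0],[-0.016,0,0,0],[-0.024,0,0,0],[-0.032,0,0,0],[-0.04,0,0,0]]'
```

```text
clock: 3.28
eef_pos: [519.5, 30.2, 25.1]
eef_rot: [-3.138, 0.0, 1.728]
wrist_force: [0.5, -0.6, 0.5]
finger_gap: 29.7
clock: 3.9
eef_pos: [525.8, -10.0, 25.1]
eef_rot: [-3.138, 0.0, 1.728]
wrist_force: [-0.3, 1.5, -0.5]
finger_gap: 29.5
```

```bash
python3 -m handwheel '[[-0.015,0,0,0],[-0.03,0,0,0],[-0.045,0,0,0],[-0.06,0,0,0],[-0.075,0,0,0]]' - 55
python3 -m handwheel '[[-0.002,0,0,0],[-0.002,0,-0.01,0],[-0.002,0,-0.025,0],[-0.002,0,-0.035,0],[-0.002,0,-0.035,0]]'
python3 - <<'E'
from h import *
c,im=snap('wrist','w2.png'); c2,im2=snap('side','s2.png')
a=cv2.imread('pics/w2.png'); b=cv2.imread('pics/s2.png')[60:260,80:346]; b=cv2.resize(b,(511,384))
cv2.imwrite('pics/w2b.png',cv2.resize(np.hstack([a,b]),(800,300)))
E
```

```text
clock: 4.53
eef_pos: [537.6, -85.2, 25.0]
eef_rot: [-3.138, 0.0, 1.728]
wrist_force: [-0.3, -1.2, -2.6]
finger_gap: 29.4
clock: 5.15
eef_pos: [538.6, -87.0, 61.2]
eef_rot: [-3.139, 0.001, 1.728]
wrist_force: [0.0, 0.6, -2.3]
finger_gap: 30.0
```

View pics/w2b.png

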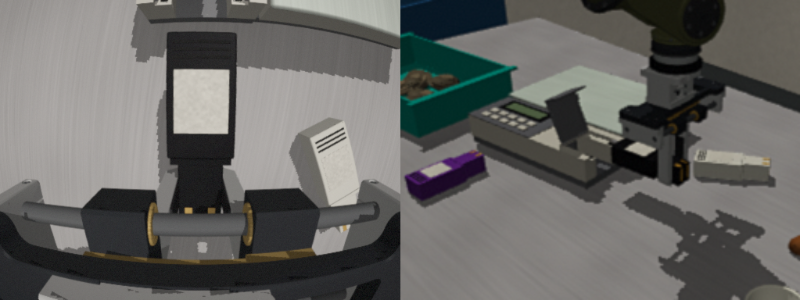

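The pack is out, level in the grip, and clear of the mouth. The white look-alike is off to the right. I'll turn +90° in the world frame, which sweeps the tail towards the robot.

```bash
python3 -m handwheel '[[0,-0.008,0,-8],[0,-0.016,0,-17],[0,-0.024,0,-26],[0,-0.032,0,-35],[0,-0.04,0,-45]]'
python3 -m handwheel '[[0,0,0,-9],[0,0,0,-18],[0,0,0,-27],[0,0,0,-36],[0,0,0,-45]]'
python3 go.py 500 -90 6 3.297
```

```text
clock: 5.88
eef_pos: [497.9, -93.2, 59.7]
eef_rot: [-3.138, -0.004, 2.519]
wrist_force: [0.3, -1.0, -1.4]
finger_gap: 29.6
clock: 6.5
eef_pos: [497.7, -93.0, 59.2]
eef_rot: [3.141, -0.006, -2.973]
wrist_force: [-0.4, -0.7, -2.1]
finger_gap: 29.9
shift m [-0.0031  0.0026  0.0532] turn 0.73 t 6.5 pos [497.7 -93.   59.2] F [-0.4 -0.7 -2.1] tilt [-0.006 -0.    -1.   ]
```

```bash
python3 -m handwheel '[[0,0,0.015,0],[0,0,0.03,0],[0,0,0.042,0],[0,0,0.0495,0],[0,0,0.0495,0]]'
python3 -m handwheel '[[0,0,0,0],[0,0,0,0],[0,0,0,0],[0,0,0,0]]' 0.5
python3 go.py 500 -90 100 3.297
```

```text
clock: 7.12
eef_pos: [497.3, -93.0, 9.2]
eef_rot: [3.141, -0.006, -2.974]
wrist_force: [0.5, 0.1, -2.8]
finger_gap: 29.5
clock: 7.62
eef_pos: [497.4, -93.0, 9.3]
eef_rot: [3.141, -0.006, -2.974]
wrist_force: [-1.1, -0.6, 0.7]
finger_gap: 47.1
shift m [-0.0025  0.0026 -0.0907] turn 0.69 t 7.625 pos [497.4 -93.    9.3] F [-1.1 -0.6  0.7] tilt [-0.006 -0.    -1.   ]
```

```bash
python3 -m handwheel '[[0,0,-0.03,0],[0,0,-0.07,0],[0,0,-0.11,0],[0.01,0,-0.13,5],[0.017,0,-0.14,12]]' 0
python3 -m handwheel '[[0,0,0,10],[0,0,0,20],[0,0,0,30],[0,0,0,40],[0,0,0,50]]' 
python3 -m handwheel '[[0,0,0,10],[0,0,0,20],[0,0,0,30],[0,0,0,40],[0,0,0,50]]' 
python3 -m handwheel '[[0,0,0,10],[0,0,0,20],[0,0,0,30],[0,0,0,40],[0,0,0,50]]' 
python3 go.py 430.4 -104.4 150 0.168
```

```text
clock: 8.25
eef_pos: [481.5, -96.0, 150.7]
eef_rot: [-3.141, -0.004, 3.096]
wrist_force: [-0.5, -0.4, -0.0]
finger_gap: 92.7
clock: 8.88
eef_pos: [481.4, -95.9, 150.8]
eef_rot: [-3.138, -0.002, 2.218]
wrist_force: [-0.4, 0.4, 0.3]
finger_gap: 93.8
clock: 9.5
eef_pos: [481.4, -95.9, 150.9]
eef_rot: [-3.138, 0.002, 1.339]
wrist_force: [-0.4, 0.4, -0.5]
finger_gap: 94.2
clock: 10.12
eef_pos: [481.4, -95.9, 150.9]
eef_rot: [-3.141, 0.004, 0.461]
wrist_force: [0.1, 1.1, 1.2]
finger_gap: 94.0
shift m [-0.0494 -0.0151  0.0011] turn 16.78 t 10.125 pos [481.4 -95.9 150.9] F [0.1 1.1 1.2] tilt [-0.004 -0.001 -1.   ]
```

```bash
python3 -m handwheel '[[-0.02,-0.006,0,8],[-0.04,-0.012,0,16.8],[-0.0495,-0.015,0,16.8],[-0.0495,-0.015,0,16.8]]'
python3 - <<'E'
from h import *; import pickle
c,im=snap('wrist','w3.png'); pickle.dump((c,im),open('w3.pkl','wb')); s=read_state(); print(s['eef_pos'],s['eef_rot'])
cv2.imwrite('pics/w3b.png',cv2.resize(cv2.imread('pics/w3.png'),(800,600)))
E
```

```text
clock: 10.62
eef_pos: [430.4, -104.6, 151.4]
eef_rot: [3.141, 0.004, 0.171]
wrist_force: [-0.3, -0.0, -0.2]
finger_gap: 93.8
[ 430.72833785 -104.57487641  151.3418558 ] [3.14119953 0.00347212 0.1701797 ]
```

View pics/w3b.png

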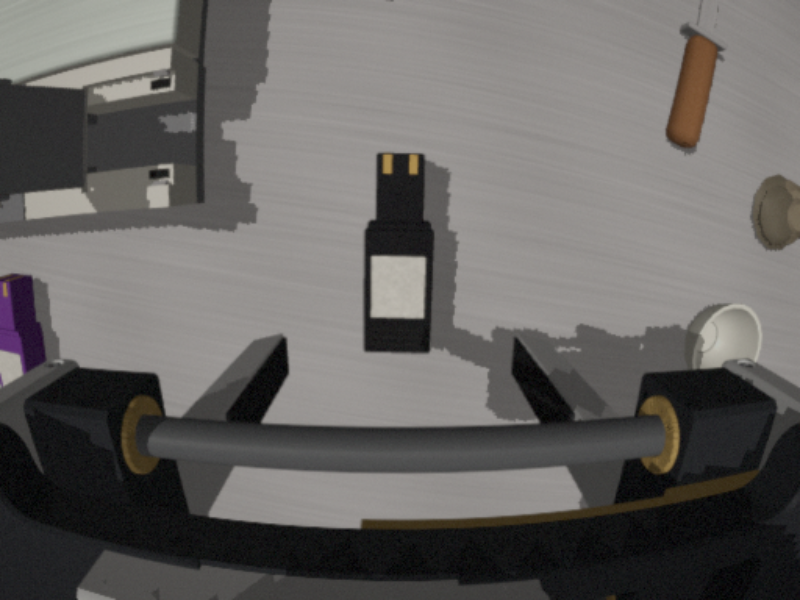

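The pack lies flat on the worktop: nose edge at row 153 (columns 377–424), tail top edge at about row 346 (columns 364–430).

Run:
```python
from h import *; import pickle
c,im=pickle.load(open('w3.pkl','rb')); k=512/800
P=lambda u,v,z=32: onz(c,u*k,v*k,z,True)[:2]
a=P(377,154);b=P(424,154);e=P(364,346);f=P(431,346);print(a,b,e,f,np.linalg.norm(a-b),np.linalg.norm(e-f))
n=(a+b)/2;t=(e+f)/2;d=n-t;L=np.linalg.norm(d);d/=L;y=np.arctan2(d[1],d[0]);print('nose',n,'tail',t,'L',L,'yaw',y)
print('grasp at 40 from tail', t+40*d)
# empty bay: floor edges, console corner
for nm,u,v,z in [('consEndNear',204,200,62),('consEndFar',203,62,62),('chanN',198,166,62),('chanF',198,98,62)]: print(nm,P(u,v,z).round(1))
```

```text
[515.11325575 -75.74953485] [ 520.02746837 -104.26336096] [391.45758479 -87.23670823] [ 398.9701421  -130.88993601] 28.934197160964448 44.29495246290309
nose [517.57036206 -90.00644791] tail [ 395.21386345 -109.06332212] L 123.83164865387674 yaw 0.15450742039356308
grasp at 40 from tail [ 434.73736166 -102.90758587]
consEndNear [473.7  19.9]
consEndFar [556.5  35.2]
chanN [493.4  26.7]
chanF [534.   33.9]
```

```bash
python3 -m handwheel '[[0,0.001,0.04,0.5],[0,-0.001,0.09,0.5],[0,-0.001,0.125,0.5],[0,-0.001,0.141,0.5],[0,-0.001,0.141,0.5]]' 0 
python3 -m handwheel '[[0,0,0,0],[0,0,0,0],[0,0,0,0],[0,0,0,0],[0,0,0,0]]' 1 50
python3 -m handwheel '[[0,0,0,0],[0,0,0,0]]' 1 50
python3 go.py 430.4 -104.4 11 0.157
```

```text
clock: 11.3
eef_pos: [430.3, -103.5, 9.5]
eef_rot: [-3.141, 0.005, 0.164]
wrist_force: [-0.0, -0.6, -0.8]
finger_gap: 94.0
clock: 11.92
eef_pos: [430.4, -103.5, 9.5]
eef_rot: [-3.141, 0.005, 0.164]
wrist_force: [-0.4, 0.4, 0.2]
finger_gap: 47.6
clock: 12.18
eef_pos: [430.4, -103.5, 9.5]
eef_rot: [-3.141, 0.005, 0.164]
wrist_force: [0.3, 0.2, -0.2]
finger_gap: 43.7
shift m [-0.0001  0.0009 -0.0015] turn 0.39 t 12.175 pos [ 430.4 -103.5    9.5] F [ 0.3  0.2 -0.2] tilt [-0.005 -0.001 -1.   ]
```

```bash
python3 -m handwheel '[[0,0,-0.02,0],[0,0,-0.04,0],[0,0,-0.055,-8],[0,0,-0.06,-18],[0,0,-0.06,-28]]'
python3 -m handwheel '[[0,0,0,-10],[0,0,0,-20],[0,0,0,-30],[0,0,0,-40],[0,0,0,-50]]'
python3 go.py 535 -62 70 1.726
```

```text
clock: 12.8
eef_pos: [430.7, -103.5, 69.8]
eef_rot: [-3.14, 0.004, 0.658]
wrist_force: [-0.5, 0.1, -1.6]
finger_gap: 43.5
clock: 13.42
eef_pos: [430.5, -103.5, 69.7]
eef_rot: [-3.137, 0.001, 1.537]
wrist_force: [0.6, -0.3, -2.3]
finger_gap: 43.6
shift m [ 0.045   0.103  -0.0008] turn -10.84 t 13.425 pos [ 430.5 -103.5   69.7] F [ 0.6 -0.3 -2.3] tilt [-0.005 -0.001 -1.   ]
```

```bash
python3 -m handwheel '[[0.01,0.025,0,-5],[0.02,0.05,0,-10.8],[0.03,0.075,0,-10.8],[0.045,0.103,0,-10.8],[0.045,0.103,0,-10.8]]'
python3 -m handwheel '[[0,0,0.02,0],[0,0,0.03,0],[0,0,0.03,0]]'
python3 go.py 535 -62 40 1.726
python3 - <<'E'
from h import *; import pickle
c,im=snap('wrist','w4.png'); pickle.dump((c,im),open('w4.pkl','wb'))
cv2.imwrite('pics/w4b.png',cv2.resize(cv2.imread('pics/w4.png')[0:240,160:400],(720,720))[:600])
E
```

```text
clock: 14.05
eef_pos: [535.8, -61.2, 68.7]
eef_rot: [-3.137, -0.0, 1.727]
wrist_force: [0.3, -0.1, -2.9]
finger_gap: 44.0
clock: 14.42
eef_pos: [535.0, -61.4, 38.1]
eef_rot: [-3.135, -0.001, 1.726]
wrist_force: [1.0, -0.4, -2.1]
finger_gap: 43.5
shift m [-0.0006 -0.0001 -0.0019] turn 0.01 t 14.425 pos [535.  -61.4  38.1] F [ 1.  -0.4 -2.1] tilt [-0.006 -0.    -1.   ]
```

View pics/w4b.png

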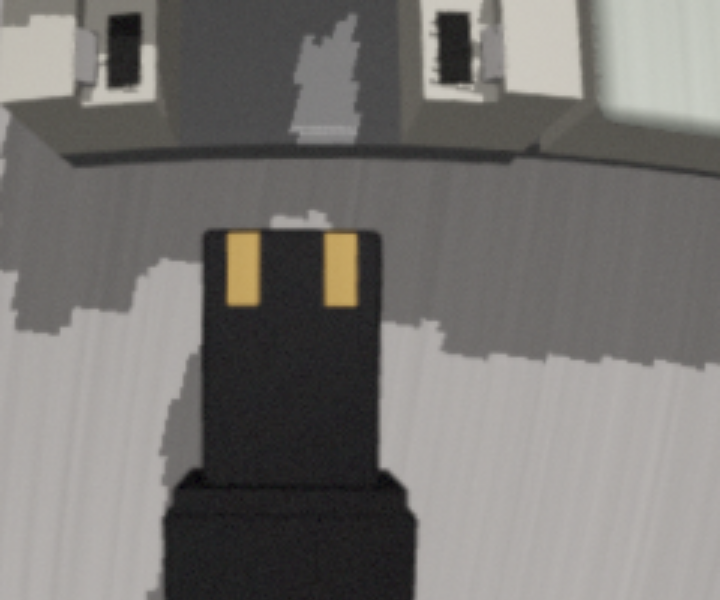

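Nose edges are at crop x 203 and 381 (row 235). The channel's top edges at the mouth are at (157,100) and (422,100), and its floor corners near (182,143) and (400,143).

Run:
```python
from h import *; import pickle
c,im=pickle.load(open('w4.pkl','rb'))
P=lambda u,v,z: onz(c,160+u/3,v/3,z,True)[:2]
def mid(n,l,r,z):
    a=P(*l,z);b=P(*r,z); m=(a+b)/2; print(n,'w',np.linalg.norm(a-b).round(1),'mid',m.round(1)); return m
m1=mid('chan top',(157,100),(422,100),62); m2=mid('chan floor',(182,143),(400,143),20)
n=mid('nose',(203,233),(381,233),60.6); nk=mid('neck',(203,480),(378,480),60.6); w=mid('wide',(166,525),(415,525),60.6); 
mid('console',(3,100),(582,97),62)
s=read_state(); Rt=Ro.from_euler('xyz',s['eef_rot']).as_matrix(); p=s['eef_pos'][:2]
for k,q in [('m1',m1),('m2',m2),('nose',n),('neck',nk),('wide',w)]: print(k,(Rt[:2,:2].T@(q-p)).round(1))
```

```text
chan top w 43.8 mid [517.5  49.7]
chan floor w 46.0 mid [517.1  52.7]
nose w 29.3 mid [521.5  26.8]
neck w 29.3 mid [527.6 -14.1]
wide w 42.2 mid [528.8 -21.7]
console w 98.5 mid [517.6  52.4]
m1 [112.6  -0.5]
m2 [115.6  -0.4]
nose [89.4 -0.1]
neck [47.9 -0.4]
wide [40.3 -0.4]
```

```bash
python3 -m handwheel '[[0,0,0.004,0],[0,0,0.0072,0],[0.01,-0.0003,0.0072,0],[0.02,-0.0003,0.0072,0],[0.03,-0.0003,0.0072,0]]'
python3 -m handwheel '[[0.008,0,0,0],[0.016,0,0,0],[0.024,0,0,0],[0.032,0,0,0],[0.032,0,0,0]]'
python3 go.py 517.1 52 31 1.726
```

```text
clock: 15.1
eef_pos: [530.3, -30.9, 31.7]
eef_rot: [-3.136, -0.0, 1.727]
wrist_force: [0.4, -0.2, -2.3]
finger_gap: 43.8
clock: 15.72
eef_pos: [525.3, 1.2, 31.7]
eef_rot: [-3.136, -0.0, 1.727]
wrist_force: [0.7, 0.3, -1.5]
finger_gap: 43.9
shift m [ 0.0515 -0.0002  0.0007] turn 0.07 t 15.725 pos [525.3   1.2  31.7] F [ 0.7  0.3 -1.5] tilt [-0.005 -0.    -1.   ]
```

```bash
python3 -m handwheel '[[0.01,0,0,0],[0.02,0,0,0],[0.03,0,0,0],[0.038,0,0,0],[0.038,0,0,0]]'
python3 -m handwheel '[[0,0,0.001,0],[0,0,0.001,0]]'
python3 go.py 517.1 52 31 1.726
```

```text
clock: 16.35
eef_pos: [519.3, 39.3, 31.7]
eef_rot: [-3.136, -0.0, 1.728]
wrist_force: [0.7, 0.1, -1.8]
finger_gap: 43.8
clock: 16.6
eef_pos: [519.3, 39.1, 30.7]
eef_rot: [-3.136, -0.0, 1.728]
wrist_force: [0.7, -0.4, -2.7]
finger_gap: 44.0
shift m [ 0.0131 -0.0001 -0.0003] turn 0.11 t 16.6 pos [519.3  39.1  30.7] F [ 0.7 -0.4 -2.7] tilt [-0.005 -0.    -1.   ]
```

```bash
python3 -m handwheel '[[0,0,0,0],[0,0,0,0],[0,0,0,0],[-0.005,0,0,0],[-0.032,0,0,0]]' 0.35
python3 -m handwheel '[[0,0,0,0],[0,0,0,0],[0,0,0,0],[0,0,0,0],[0,0,0,0]]' 1 40
python3 go.py 517.1 52 31 1.726
```

```text
clock: 17.23
eef_pos: [524.3, 7.6, 30.7]
eef_rot: [-3.136, -0.0, 1.73]
wrist_force: [0.5, 0.9, -0.6]
finger_gap: 61.3
clock: 17.85
eef_pos: [524.2, 8.0, 30.7]
eef_rot: [-3.136, -0.001, 1.73]
wrist_force: [-0.4, 0.7, -0.5]
finger_gap: 43.6
shift m [ 0.0446 -0.0001 -0.0003] turn 0.22 t 17.85 pos [524.2   8.   30.7] F [-0.4  0.7 -0.5] tilt [-0.005 -0.    -1.   ]
```

```bash
python3 -m handwheel '[[0.006,0,0,0],[0.012,0,0,0],[0.018,0,0,0],[0.024,0,0,0],[0.03,0,0,0]]'
python3 go.py 517.1 52 31 1.726
```

```text
clock: 18.48
eef_pos: [519.4, 38.1, 30.7]
eef_rot: [-3.136, -0.001, 1.73]
wrist_force: [-0.1, -0.9, -0.3]
finger_gap: 44.2
shift m [ 0.0141 -0.0001 -0.0003] turn 0.23 t 18.475 pos [519.4  38.1  30.7] F [-0.1 -0.9 -0.3] tilt [-0.005 -0.    -1.   ]
```

```bash
python3 -m handwheel '[[0,0,0,0],[0,0,0,0],[0,0,0,0],[-0.005,0,0,0],[-0.03,0,0,0]]' 0.35
python3 -m handwheel '[[0,0,0,0],[0,0,0,0],[0,0,0,0],[0,0,0,0],[0,0,0,0]]' 1 20
python3 -m handwheel '[[0,0,0,0],[0,0,0,0],[0,0,0,0],[0.004,0,0,0],[0.008,0,0,0]]'
python3 go.py 517.1 52 31 1.726
```

```text
clock: 19.1
eef_pos: [524.2, 8.5, 30.7]
eef_rot: [-3.136, -0.001, 1.731]
wrist_force: [0.5, -0.1, -0.0]
finger_gap: 61.4
clock: 19.73
eef_pos: [524.2, 8.7, 30.7]
eef_rot: [-3.136, -0.001, 1.732]
wrist_force: [0.1, 0.2, 0.7]
finger_gap: 14.6
clock: 20.35
eef_pos: [522.8, 16.9, 30.7]
eef_rot: [-3.136, -0.001, 1.732]
wrist_force: [-0.7, -0.6, -0.3]
finger_gap: 0.5
shift m [ 0.0356 -0.     -0.0003] turn 0.33 t 20.35 pos [522.8  16.9  30.7] F [-0.7 -0.6 -0.3] tilt [-0.005 -0.    -1.   ]
```

```bash
python3 -m handwheel '[[0.005,0,0,0],[0.01,0,0,0],[0.014,0,0,0],[0.018,0,0,0],[0.022,0,0,0]]'
python3 -m handwheel '[[0.001,0,0,0],[0.002,0,0,0],[0.003,0,0,0]]'
python3 -m handwheel '[[0.001,0,0,0],[0.002,0,0,0]]'
python3 go.py 517.1 52 31 1.726
```

```text
clock: 20.98
eef_pos: [519.3, 38.9, 30.7]
eef_rot: [-3.136, -0.001, 1.732]
wrist_force: [0.4, -0.3, -0.8]
finger_gap: 0.9
clock: 21.35
eef_pos: [518.9, 41.5, 30.7]
eef_rot: [-3.136, -0.0, 1.732]
wrist_force: [2.3, -8.1, -1.2]
finger_gap: 0.4
clock: 21.6
eef_pos: [519.1, 41.7, 30.9]
eef_rot: [-3.137, 0.003, 1.732]
wrist_force: [3.7, -22.0, -1.6]
finger_gap: 0.1
shift m [ 0.0105 -0.0003 -0.0001] turn 0.33 t 21.6 pos [519.1  41.7  30.9] F [  3.7 -22.   -1.6] tilt [-0.004 -0.004 -1.   ]
```

```bash
python3 -m handwheel '[[-0.01,0,0,0],[-0.03,0,0,0],[-0.035,0,-0.03,0],[-0.035,0,-0.08,0],[-0.035,0,-0.08,0]]'
python3 - <<'E'
from h import *; import pickle
c,im=snap('wrist','w5.png'); pickle.dump((c,im),open('w5.pkl','wb'))
q=proj(c,[517,51,62],True); print(q, read_state()['eef_pos'])
u,v=int(q[0]),int(q[1]); u0,v0=u-75,max(0,v-70); print(u0,v0)
cv2.imwrite('pics/w5b.png',cv2.resize(cv2.imread('pics/w5.png')[v0:v0+110,u0:u0+150],(750,550),interpolation=cv2.INTER_CUBIC))
E
```

```text
clock: 22.22
eef_pos: [526.7, 7.2, 114.3]
eef_rot: [3.14, 0.004, 1.731]
wrist_force: [0.5, 1.7, -0.4]
finger_gap: 0.7
[253.08191017 151.02134838] [525.61657494   7.26919221 112.10668082]
178 81
```

View pics/w5b.png

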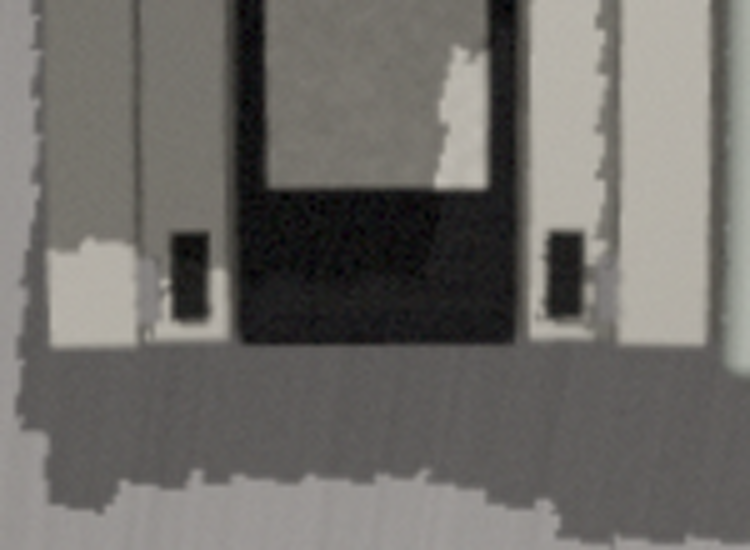

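The pack's tail edge is at crop row 344 (z 52) and the console's end edge at row 347 (z 62), so I'll compare the two.

Run:
```python
from h import *; import pickle
c,im=pickle.load(open('w5.pkl','rb')); g=im.astype(float).mean(2)
P=lambda u,v,z: onz(c,178+u/5,81+v/5,z,True)[:2]
for col in (90,660,300,380,460): # row edges
    x=int(178+col/5); print(col, g[143:156,x].round().tolist())
d=np.array([.155,-.988]); m=np.array([517,51])
for n,u,v,z in [('consL',90,347,62),('consR',660,347,62),('tail',300,344,52),('tail',460,344,52)]: print(n,P(u,v,z).round(1),'out of mouth',((P(u,v,z)-m)@d).round(1))
```

```text
90 [174.0, 175.0, 174.0, 175.0, 174.0, 173.0, 164.0, 130.0, 96.0, 90.0, 89.0, 92.0, 90.0]
660 [172.0, 173.0, 173.0, 174.0, 173.0, 171.0, 152.0, 113.0, 94.0, 90.0, 89.0, 95.0, 92.0]
300 [29.0, 22.0, 24.0, 28.0, 31.0, 30.0, 35.0, 83.0, 92.0, 91.0, 94.0, 91.0, 92.0]
380 [26.0, 22.0, 25.0, 24.0, 25.0, 22.0, 33.0, 81.0, 91.0, 91.0, 91.0, 92.0, 90.0]
460 [22.0, 24.0, 24.0, 24.0, 25.0, 28.0, 39.0, 82.0, 89.0, 87.0, 92.0, 90.0, 88.0]
consL [474.  45.] out of mouth -0.7
consR [559.5  58.7] out of mouth -1.0
tail [505.2  49.1] out of mouth 0.1
tail [530.   53.1] out of mouth -0.0
```

The tail is about 1 mm proud, level and square, so the pack is home. The pushing force also rose to a hard stop there. Next I'll go over the hatch and come down behind it.

```bash
python3 -m handwheel '[[0,0,-0.04,0],[0.01,0,-0.075,0],[0.06,-0.001,-0.078,0],[0.12,-0.001,-0.078,0],[0.178,-0.001,-0.078,0]]' 1 20
python3 -m handwheel '[[0,0,0,0],[0,0,0.02,0],[0,0,0.04,0],[0,0,0.06,0],[0,0,0.062,0]]'
python3 go.py 496.5 181.7 126 1.726
```

```text
clock: 22.9
eef_pos: [495.4, 184.6, 188.1]
eef_rot: [-3.138, 0.003, 1.731]
wrist_force: [1.1, -0.0, 0.4]
finger_gap: 0.3
clock: 23.52
eef_pos: [494.4, 183.4, 124.1]
eef_rot: [-3.134, 0.004, 1.731]
wrist_force: [0.0, -0.2, 0.3]
finger_gap: -0.0
shift m [-0.002   0.0018 -0.0019] turn 0.26 t 23.525 pos [494.4 183.4 124.1] F [ 0.  -0.2  0.3] tilt [-0.007 -0.005 -1.   ]
```

```bash
python3 -m handwheel '[[-0.01,0.002,0,0],[-0.021,0.002,0,0],[-0.032,0.002,-0.001,0],[-0.044,0.002,-0.002,0],[-0.056,0.002,-0.003,0]]'
python3 -m handwheel '[[-0.005,0,-0.001,0],[-0.01,0,-0.001,0],[-0.0155,0,-0.001,0]]'
python3 go.py 517 51.3 70 1.731
```

```text
clock: 24.15
eef_pos: [505.4, 127.5, 127.6]
eef_rot: [-3.134, 0.004, 1.73]
wrist_force: [-0.1, 0.3, -0.4]
finger_gap: 0.3
clock: 24.52
eef_pos: [507.9, 112.1, 128.6]
eef_rot: [-3.134, 0.004, 1.731]
wrist_force: [0.4, -0.5, -0.5]
finger_gap: 0.5
shift m [-0.0612 -0.0002  0.0588] turn -0.02 t 24.525 pos [507.9 112.1 128.6] F [ 0.4 -0.5 -0.5] tilt [-0.007 -0.005 -1.   ]
```

Run:
```python
from h import *
c,im=snap('side','s6.png'); c,im=snap('wrist','w6.png')
a=cv2.imread('pics/w6.png'); b=cv2.resize(cv2.imread('pics/s6.png')[80:200,100:260],(512,384))
cv2.imwrite('pics/w6b.png',cv2.resize(np.hstack([a,b]),(800,300)))
```

```text
(no output)
```

View pics/w6b.png

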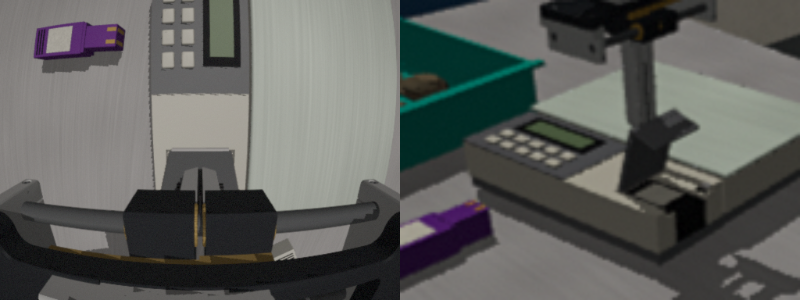

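The side view shows the fingers behind the hatch, which now leans towards the mouth. I'll continue along the arc.

```bash
python3 -m handwheel '[[-0.007,0,0.003,0],[-0.013,0,0.0066,0],[-0.02,0,0.0103,0],[-0.027,0,0.0146,0],[-0.033,0,0.0205,0]]'
python3 -m handwheel '[[-0.005,0,0.0065,0],[-0.008,0,0.011,0],[-0.0103,0,0.0162,0],[-0.0118,0,0.021,0],[-0.0128,0,0.0248,0]]'
python3 go.py 517 51.3 70 1.731
```

```text
clock: 25.25
eef_pos: [513.1, 78.7, 107.8]
eef_rot: [-3.134, 0.004, 1.73]
wrist_force: [0.5, 1.0, 0.4]
finger_gap: 0.3
clock: 25.88
eef_pos: [515.0, 65.9, 82.8]
eef_rot: [-3.134, 0.004, 1.73]
wrist_force: [0.1, -0.0, -0.5]
finger_gap: 0.5
shift m [-0.0146 -0.0003  0.0129] turn -0.06 t 25.875 pos [515.   65.9  82.8] F [ 0.1 -0.  -0.5] tilt [-0.007 -0.005 -1.   ]
```

```bash
python3 -m handwheel '[[-0.002,0,-0.004,0],[-0.0086,0,-0.004,0],[-0.0086,0,0,0],[-0.0086,0,0.005,0],[-0.0086,0,0.008,0]]'
python3 -m handwheel '[[0,0,0.0015,0],[0,0,0.003,0]]'
python3 -m handwheel '[[0,0,0.001,0],[0,0,0.001,0]]'
python3 go.py 517 51.3 70 1.731
```

```text
clock: 26.5
eef_pos: [516.7, 57.1, 75.2]
eef_rot: [-3.135, 0.005, 1.73]
wrist_force: [-3.2, -3.5, 13.8]
finger_gap: 0.3
clock: 26.75
eef_pos: [516.7, 57.0, 72.1]
eef_rot: [-3.135, 0.005, 1.73]
wrist_force: [-0.1, -1.9, 1.8]
finger_gap: 0.1
clock: 27.0
eef_pos: [516.7, 57.0, 71.0]
eef_rot: [-3.135, 0.005, 1.73]
wrist_force: [0.2, -1.5, 3.4]
finger_gap: 0.6
shift m [-0.0057 -0.0006  0.001 ] turn -0.04 t 27.0 pos [516.7  57.   71. ] F [ 0.2 -1.5  3.4] tilt [-0.006 -0.006 -1.   ]
```

```bash
python3 -m handwheel '[[0,0,0.0007,0],[0,0,0.0007,0]]'
python3 -m handwheel '[[0,0,0.0007,0],[0,0,0.0007,0]]'
python3 go.py 517 51.3 70 1.731
```

```text
clock: 27.25
eef_pos: [516.7, 57.0, 70.5]
eef_rot: [-3.135, 0.005, 1.73]
wrist_force: [-1.8, -1.6, 6.7]
finger_gap: 0.8
clock: 27.5
eef_pos: [516.8, 57.0, 70.3]
eef_rot: [-3.135, 0.005, 1.73]
wrist_force: [-2.5, -1.5, 9.6]
finger_gap: 0.4
shift m [-0.0057 -0.0007  0.0003] turn -0.03 t 27.5 pos [516.8  57.   70.3] F [-2.5 -1.5  9.6] tilt [-0.005 -0.006 -1.   ]
```

```bash
python3 -m handwheel '[[0,0,0.001,0],[0,0,0.0015,0]]'
python3 -m handwheel '[[0,0,0.0015,0],[0,0,0.002,0]]'
python3 go.py 517 51.3 70 1.731
```

```text
clock: 27.75
eef_pos: [516.9, 57.0, 69.3]
eef_rot: [-3.136, 0.005, 1.73]
wrist_force: [-5.5, -0.8, 13.9]
finger_gap: 0.3
clock: 28.0
eef_pos: [517.1, 57.1, 68.5]
eef_rot: [-3.136, 0.005, 1.731]
wrist_force: [-9.0, -1.4, 22.3]
finger_gap: 0.3
shift m [-0.0057 -0.001  -0.0015] turn -0.02 t 28.0 pos [517.1  57.1  68.5] F [-9.  -1.4 22.3] tilt [-0.004 -0.006 -1.   ]
```

```bash
python3 -m handwheel '[[0,0,0.002,0],[0,0,0.002,0]]'
python3 -m handwheel '[[0,0,-0.01,0],[0,0,-0.04,0],[-0.03,0,-0.1,0],[-0.06,0,-0.12,0],[-0.06,0,-0.12,0]]'
python3 - <<'E'
from h import *; import pickle
c,im=snap('wrist','w7.png'); pickle.dump((c,im),open('w7.pkl','wb')); c2,im2=snap('side','s7.png')
print(read_state()['eef_pos'],proj(c,[517,51,62],True))
a=cv2.resize(cv2.imread('pics/w7.png')[60:252,128:384],(800,600)); b=cv2.imread('pics/s7.png')[100:190,120:240]
cv2.imwrite('pics/w7b.png',np.hstack([cv2.resize(a,(400,300)),cv2.resize(b,(400,300),interpolation=cv2.INTER_CUBIC)]))
E
```

```text
clock: 28.25
eef_pos: [517.2, 57.1, 68.0]
eef_rot: [-3.137, 0.005, 1.731]
wrist_force: [-9.5, -1.1, 23.8]
finger_gap: 0.4
clock: 28.88
eef_pos: [528.0, -2.6, 189.8]
eef_rot: [-3.14, 0.006, 1.729]
wrist_force: [-0.2, 0.8, -0.2]
finger_gap: 0.4
[526.78128773  -1.06976797 187.38030074] [254.22890924 133.36341752]
```

View pics/w7b.png

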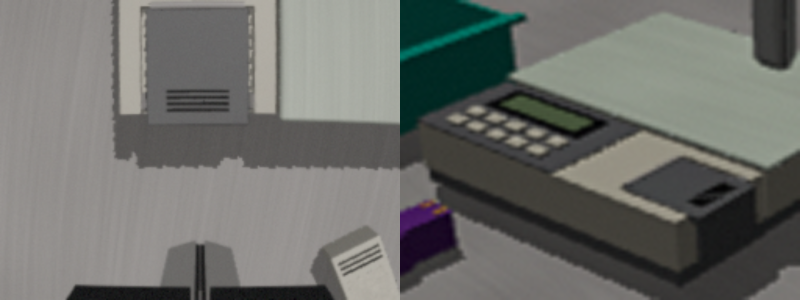

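The hatch looks shut: the plate lies level with the console top and the flap covers the mouth. 0.03 rad would be hard to see, so I'll check flushness by light touch, first at the hatch edge and then on the fixed hood for reference.

```bash
python3 -m handwheel '[[0.03,0,0.02,0],[0.059,0,0.06,0],[0.059,0,0.1,0],[0.059,0,0.113,0],[0.059,0,0.113,0]]'
python3 -m handwheel '[[0,0,0.001,0],[0,0,0.002,0]]'
for i in 1; do python3 -m handwheel '[[0,0,0.0008,0]]'; python3 -m handwheel '[[0,0,0.0008,0]]';python3 -m handwheel '[[0,0,0.0008,0]]';python3 -m handwheel '[[0,0,0.0008,0]]';python3 -m handwheel '[[0,0,0.0008,0]]'; done | grep -E 'pos|force'
```

```text
clock: 29.6
eef_pos: [516.5, 56.8, 73.6]
eef_rot: [-3.134, 0.004, 1.73]
wrist_force: [0.6, -0.9, 0.8]
finger_gap: 0.5
clock: 29.85
eef_pos: [517.0, 56.7, 72.6]
eef_rot: [-3.136, 0.005, 1.73]
wrist_force: [0.2, -0.5, 0.5]
finger_gap: 0.7
eef_pos: [517.3, 56.6, 72.4]
wrist_force: [-0.8, 0.3, -0.1]
eef_pos: [517.5, 56.6, 71.9]
wrist_force: [0.2, -0.0, -0.7]
eef_pos: [517.5, 56.6, 71.2]
wrist_force: [0.3, 0.9, 0.3]
eef_pos: [517.5, 56.5, 70.4]
wrist_force: [0.9, -0.2, 0.5]
eef_pos: [517.5, 56.5, 69.5]
wrist_force: [-0.3, 0.4, 4.3]
```

```bash
python3 -m handwheel '[[0,0,-0.01,0],[0.04,0,-0.01,0],[0.082,0,-0.005,0],[0.082,0,-0.003,0],[0.082,0,-0.003,0]]'
for i in 1; do python3 -m handwheel '[[0,0,0.0008,0]]'; python3 -m handwheel '[[0,0,0.0008,0]]';python3 -m handwheel '[[0,0,0.0008,0]]';python3 -m handwheel '[[0,0,0.0008,0]]';python3 -m handwheel '[[0,0,0.0008,0]]'; done | grep -E 'pos|force'
```

```text
clock: 31.1
eef_pos: [504.7, 137.2, 72.4]
eef_rot: [-3.138, 0.005, 1.73]
wrist_force: [-0.5, -0.8, 0.4]
finger_gap: 0.6
eef_pos: [505.0, 136.3, 71.9]
wrist_force: [0.4, -0.2, -0.4]
eef_pos: [505.3, 135.6, 71.3]
wrist_force: [-0.3, 0.4, -0.4]
eef_pos: [505.4, 135.1, 70.5]
wrist_force: [-0.6, -1.0, -0.1]
eef_pos: [505.5, 135.0, 70.2]
wrist_force: [-7.0, 1.7, 14.1]
eef_pos: [505.5, 135.1, 70.2]
wrist_force: [-7.6, -0.1, 14.0]
```

The hatch touches at about 69.6 mm and the fixed hood at 70.3 mm, so the hatch sits at or just below flush and is latched. I'll withdraw, compare the top view with the first one, and hand in.

```bash
python3 -m handwheel '[[0,0,-0.02,0],[0,0,-0.06,0],[0,0,-0.11,0],[-0.05,-0.05,-0.15,0],[-0.1,-0.1,-0.18,0]]'
python3 -m handwheel '[[0,-0.05,0,0],[0,-0.1,0,0],[0,-0.1,0,0],[0,-0.1,0,0]]'
python3 - <<'E'
from h import *; import pickle
c,im=snap('side','s8.png'); o=pickle.load(open('d0.pkl','rb'))['side'][1]
d=np.abs(im.astype(int)-o).max(2); R={'ramekin':(305,245,355,285),'oyster':(368,245,415,275),'knife':(335,200,395,230),'white':(272,155,330,185),'purple':(80,158,140,192)}
for k,(a,b,e,f) in R.items(): print(k,(d[b:f,a:e]>40).mean().round(3))
s=read_state(); print(s['eef_pos'],s['wrist_force'],np.abs(s['qd']).max())
manip.sign_off()
E
```

```text
clock: 32.35
eef_pos: [439.4, 45.0, 238.3]
eef_rot: [-3.14, 0.005, 1.727]
wrist_force: [0.5, -0.9, 0.5]
finger_gap: 0.4
clock: 32.85
eef_pos: [341.2, 29.4, 238.8]
eef_rot: [-3.141, 0.005, 1.727]
wrist_force: [0.0, 0.4, -0.5]
finger_gap: 0.7
ramekin 0.0
oyster 0.0
knife 0.0
white 0.0
purple 0.0
[341.33793799  29.424911   238.5923196 ] [1.09000978 0.23945287 0.1823223 ] 0.017714199113451658
the job is handed in; nothing more can be done
```

The battery pack is now in nose first and fully home, and the hatch is snapped shut. I handed the job in at about 33 s of the 67 s allowed.

I pulled the pack out by its nose, turned it a quarter turn, set it down, regripped its body and turned it another quarter. I slid it in, regripped near the tail, and pushed the last stretch with closed fingers. Then I swung the hatch over and pressed it down.

Last checks:
- **Pack home:** it stopped hard at 22 N. The wrist picture put the tail about 1 mm proud of the end face; the target is 1.5 mm, which is within measuring error. The arm's own position put it at about 2.5 mm, which disagrees slightly.
- **Hatch shut:** the highest press I read was about 24 N. Afterwards a light touch met the hatch at about 69.6 mm tool height and the fixed hood at about 70.3 mm. That puts it at or just below flush, so it latched. I could not confirm flushness from the picture alone, and the hood touch reached about 14 N, more than I meant.
- **Other things on the counter:** the oyster, knife, ramekin and both look-alikes are unchanged between the first and last side pictures.
- **Robot clear:** it ended about 240 mm up, over open worktop and touching nothing.

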